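# Pack the sampling-round tote

## Task

Finish packing the divided tote for the sampling round: put each of the three loose reagent bottles, kept upright, into the square compartment that matches its size (largest bottle in the widest free pocket, smallest in the narrowest), and lay the stapler on its base in the long narrow compartment. Everything must sit fully down on its compartment's floor; leave the bottle that is already packed, the specimen cup and the beaker of swabs where they are.

Things in the scene. Friction and masses are not known exactly. Their poses are not given: they have to be found in the camera images.
- tote: grey divided tote, open on top, fixed, 206 (its x) x 160 (its y) x 24 mm high, walls 4 mm, floor 3 mm; origin at the centre of its underside, z up. x from -99 to -57 mm: one long narrow compartment (on the robot's side); x from -53 to +99 mm: a bay filled by four square inserts at 76 mm pitch. Place and yaw vary
- lane (a point): centre of the inner floor of the tote's long narrow compartment, 3 mm above the worktop: 42 mm wide (along this frame's x), 152 mm long (along its y), walls rising 21 mm above its floor; z is up
- large_pocket (a point): centre of the dark inner floor (5 mm above the worktop) of the 70 x 70 mm square pocket, 19 mm deep, the widest, for the large bottle (4 mm play a side). It is in one of four white inserts, 75.5 mm square outside, 24 mm high, set 2 x 2 in the tote in an order that varies. x, y along the pocket's sides, z up
- medium_pocket (a point): centre of the dark inner floor (5 mm above the worktop) of the 56 x 56 mm square pocket, 19 mm deep, for the medium bottle (4 mm play a side). It is in one of four white inserts, 75.5 mm square outside, 24 mm high, set 2 x 2 in the tote in an order that varies. x, y along the pocket's sides, z up
- small_pocket (a point): centre of the dark inner floor (5 mm above the worktop) of the 44 x 44 mm square pocket, 19 mm deep, the narrowest, for the small bottle (3.5 mm play a side). It is in one of four white inserts, 75.5 mm square outside, 24 mm high, set 2 x 2 in the tote in an order that varies. x, y along the pocket's sides, z up
- spare_pocket (a point): centre of the dark inner floor (5 mm above the worktop) of the 50 x 50 mm square pocket, 19 mm deep, already taken by the packed bottle. It is in one of four white inserts, 75.5 mm square outside, 24 mm high, set 2 x 2 in the tote in an order that varies. x, y along the pocket's sides, z up
- large_bottle_mid (a point): the largest of the three loose bottles: round, white, 62 mm in diameter, 118 mm tall, standing upright; the point is on its axis, half-way up (59 mm). Fixed screw cap of 41 mm diameter over the top 23 mm, by which it can be carried; below it shoulders widen to the body. z: its axis, up; turning about z does not matter
- medium_bottle_mid (a point): the middle one of the three loose bottles: round, white, 48 mm in diameter, 78 mm tall, standing upright; the point is on its axis, half-way up (39 mm). Fixed screw cap of 33 mm diameter over the top 23 mm, by which it can be carried; below it shoulders widen to the body. z: its axis, up; turning about z does not matter
- small_bottle_mid (a point): the smallest of the three loose bottles: round, white, 36 mm in diameter, 60 mm tall, standing upright; the point is on its axis, half-way up (30 mm). Fixed screw cap of 27 mm diameter over the top 23 mm, by which it can be carried; below it shoulders widen to the body. z: its axis, up; turning about z does not matter
- stapler_mid (a point): desk stapler lying on its base, 128 mm long (this frame's y), 34 mm wide (x), 42 mm tall (z, up); the point is its centre, half-way up (21 mm). Grip the upper jaw: 30 mm wide, 16 to 42 mm above the underside; the base plate (lowest 10 mm) is 34 mm wide. The jaw does not move
- packed_bottle_mid (a point): white bottle, 42 mm in diameter, 70 mm tall, already standing in the fourth insert of the tote; the point is on its axis, half-way up. To be left where it is
- specimen_cup_mid (a point): bystander: screw-lid specimen cup, 64 mm in diameter (at the lid), 66 mm tall, behind the bottles; the point is on its axis, half-way up
- swab_beaker_mid (a point): bystander: plastic beaker, about 70 mm in diameter, with swab sticks reaching 109 mm high and up to 50 mm from the point, in front of the tall shelf unit; the point is in its middle, 50 mm up. All else round the work (timer, notebook, ...) is fixed and low
There are look-alikes about, which are no part of the job. What is shaped like the part that bears small_bottle_mid but orange or purple is not meant.

How it is judged:
At the end, for the whole second after the job is handed in: Each loose bottle upright (0.1 rad) on the floor of its own pocket (9 mm sideways, 5 mm in height); stapler on its base on the floor of the long compartment (9 mm across, 18 mm along, 5 mm in height, 0.15 rad in yaw, either way round); the packed bottle still in its pocket (horizontal distance between large_bottle_mid and large_pocket below 0.009 m and z of large_bottle_mid in the frame of large_pocket between 0.054 and 0.064 m and angle between each of large_bottle_mid, medium_bottle_mid, small_bottle_mid, stapler_mid's own z axis and vertical below 0.1 rad and horizontal distance between medium_bottle_mid and medium_pocket below 0.009 m and z of medium_bottle_mid in the frame of medium_pocket between 0.034 and 0.044 m and horizontal distance between small_bottle_mid and small_pocket below 0.009 m and z of small_bottle_mid in the frame of small_pocket between 0.025 and 0.035 m and x of stapler_mid in the frame of lane between -0.009 and 0.009 m and y of stapler_mid in the frame of lane between -0.018 and 0.018 m and z of stapler_mid in the frame of lane between 0.016 and 0.026 m and angle between the y axis of stapler_mid and the y axis of lane, either way round below 0.15 rad and horizontal distance between packed_bottle_mid and spare_pocket below 0.01 m and z of packed_bottle_mid in the frame of spare_pocket below 0.04 m and angle between packed_bottle_mid's own z axis and vertical below 0.12 rad); the robot touches nothing.
It fails at once if the specimen cup is knocked over or shifted by more than 30 mm (distance of specimen_cup_mid from where it was at the start of the episode above 0.03 m or angle between specimen_cup_mid's own z axis and vertical above 0.4 rad).
It fails at once if the beaker of swabs is knocked over or shifted by more than 30 mm (distance of swab_beaker_mid from where it was at the start of the episode above 0.03 m or angle between swab_beaker_mid's own z axis and vertical above 0.4 rad).
It fails at once if the already packed bottle is knocked over or shifted by more than 30 mm (distance of packed_bottle_mid from where it was at the start of the episode above 0.03 m or angle between packed_bottle_mid's own z axis and vertical above 0.4 rad).
It fails at once if a loose bottle is tipped by more than 35 degrees (angle between any of large_bottle_mid, medium_bottle_mid, small_bottle_mid's own z axis and vertical above 0.61 rad).
It also fails if it takes over 70 s, if anything falls off the work surface, if the arm or the gripper's body presses on something with over 40 N, if the wrist force passes 120 N, or if a joint passes its speed limit or range.

## Robot

A 6-joint arm with a two-finger parallel gripper is mounted at the origin on a cart in front of the work surface, level with it; the furniture and walls round the work are solid. World frame = base frame: x ahead of the robot, y to its left, z up, the work surface at z = 0. Lengths are in m, angles in rad, forces in N, time in s.
With the tool pointing down it reaches from about 0.25 to 0.775 m from the base axis. Payload 4 kg.
Tool frame: the origin (TCP) lies between the finger pads; the fingertips stand 14 mm ahead of it and the grasp point (between the pads) lies 5 mm behind it (bot.tips_ahead is the distance from the TCP to the fingertips, in m); z points along the fingers, x is the direction in which the jaws open and shut, and the axes are right-handed (so a half turn about z gives the same grasp; the last joint's range is limited). The gripper opens to 85 mm and grips with 20 to 120 N. Pads are 22 mm wide; open, the fingers measure 114 mm over their backs; the gripper's body (76 mm by 85 mm) begins 54 mm behind the grasp point. The pads swing forward as they close: fully open they stand 13 mm farther back than shut.
Start: joints at [1.237, 0.087, 1.371, -0, 1.684, -0.103], TCP at [0.126, 0.535, 0.245] pointing down, gripper open.
Joint ranges: [-3.1, 3.1], [-0.76, 2.03], [0.27, 2.55], [-1.08, 4.22], [0.17, 2.65], [-2.57, 2.57]. Speed limits (rad/s): [2.79, 2.79, 3.14, 3.14, 3.14, 3.14].

## Interface

Orientations are given as a rotation vector (axis times angle).
In Python, from cell import bot, camera, workorder gives the robot as it stands. The module is installed in compiled form; this text tells all that it offers.
- The arm moves only by the tool carry_out, never from a script. Its argument "deltas" is a list of rows, each an object with "hand": the finger opening in m, from 0 to 0.0854; "slide": the shift along the world's x, y, z in m, a list of three; "rot": the turn, a rotation vector about the world's x, y, z in degrees, a list of three. A call has 1 to 20 rows; each row shifts and turns the commanded pose from where the row before left it; what a row does not reach is not made up. A row lasts 1/12 s, in which the tool goes at most 41.7 mm and 7.16 degrees, less where a joint would pass 70% of its speed; a pose out of reach is approached as far as the arm can. A call is refused whole if a number of a shift passes 0.0417 or a number of a turn 7.16, either way. A call with a gripper value outside its range is refused whole. The fingers move at their own pace and stop on an object; "grip_force" is the grip in N (left out, the last holds). Time passes only in rows, so rows that do not move let the fingers close. It gives the time, the measured TCP pose, the force and the opening at its end, in the units of the state.
- bot.observe(): the state, without advancing time (a new reading comes with each control period).
- camera(name): name is "scene" or "side" or "wrist"; returns a dict with "color" (384x512x3 uint8, blue, green, red), "depth" (384x512 float32, m along the optical axis (not along the pixel's ray), 0 where there is no reading), "camera_matrix" (3x3 intrinsics, pixels), "dist" ([k1, k2, p1, p2, k3] as OpenCV has them; the pictures are not rectified), "T" (4x4, takes a point from camera to world coordinates). Camera axes: x right, y up, looking along -z (the intrinsics and any distortion apply to the point x, -y, -z); pixel columns grow to the right and rows downward; lengths in m; the calibration is good to about 2 mm. A picture is of the moment at which its call begins.
- workorder.job_done(): hands the job in, once; it reports no verdict.
The state is a dict: "time": time; "joint_pos": joint angles; "joint_vel": joint speeds; "joint_efforts": joint torques, N m; "tcp_pos": TCP position; "tool_rot": TCP orientation; "force": force on the tool from outside, world axes, zero at the start; "wrist_torque": the same for the moment, N m; "grip_width": opening from 0.0 (shut) to 1.0 (fully open).
Only numpy, scipy, OpenCV 4.12 (cv2) and the standard library are available. Lean on these libraries where they do the work, as an engineer would, in place of code of your own. Each camera call takes 0.05 s, during which the arm holds its last target. There are 200 camera calls.

## Working session

There is one attempt and no reset: what is moved stays moved. The work goes in short steps, Python scripts to look and compute and a tool call to move; the robot and the scene stay as the last step left them, time stands still between calls to the robot, and variables do not carry over. Pictures are saved under pics/ and viewed, about 8 in all and at most 12, crops included, and the job is handed in when it is done.

Besides the shell and the picture viewer there is one more tool, called after "Call:" in YAML: its name, and indented under it one key for each argument. carry_out: Moves the arm, as the interface text tells. Its arguments: {"type":"object","properties":{"deltas":{"type":"array","items":{"type":"object","properties":{"hand":{"type":"number"},"slide":{"type":"array","items":{"type":"number"}},"rot":{"type":"array","items":{"type":"number"}}}}},"grip_force":{"type":"number"}},"required":["deltas"]}

```bash
mkdir -p pics; cat > h.py <<'E'
import numpy as np, cv2
from cell import bot, camera, workorder
def pts(c):
    """world xyz per pixel from depth"""
    h,w=c['depth'].shape
    u,v=np.meshgrid(np.arange(w),np.arange(h))
    p=cv2.undistortPoints(np.stack([u,v],-1).reshape(-1,1,2).astype(np.float64),c['camera_matrix'],np.array(c['dist'])).reshape(h,w,2)
    d=c['depth']
    P=np.stack([p[...,0]*d,-p[...,1]*d,-d],-1)
    return P@c['T'][:3,:3].T+c['T'][:3,3]
def ray(c,uv,z):
    p=cv2.undistortPoints(np.array(uv,float).reshape(-1,1,2),c['camera_matrix'],np.array(c['dist'])).reshape(-1,2)
    d=np.c_[p[:,0],-p[:,1],-np.ones(len(p))]@c['T'][:3,:3].T; o=c['T'][:3,3]
    return o+d*((z-o[2])/d[:,2])[:,None]
E
python3 - <<'E'
from h import *
for n in ("scene","side"):
    c=camera(n); cv2.imwrite(f"pics/{n}0.png",c['color']); np.savez(f"{n}0.npz",**{k:np.array(v) for k,v in c.items()})
    print(n,c['T'].round(3).tolist(),(c['depth']>0).mean())
print(bot.observe())
E
```

```text
scene [[0.459, 0.532, -0.712, -0.095], [-0.888, 0.266, -0.374, -0.138], [-0.01, 0.804, 0.595, 0.559], [0.0, 0.0, 0.0, 1.0]] 0.9959259033203125
side [[-0.999, 0.028, -0.017, 0.493], [-0.031, -0.658, 0.752, 0.787], [0.01, 0.752, 0.659, 0.649], [0.0, 0.0, 0.0, 1.0]] 0.99609375
{'time': 0.1, 'joint_pos': array([ 1.23688486e+00,  8.79277599e-02,  1.37212143e+00,  3.80566939e-06,
        1.68360995e+00, -1.03105020e-01]), 'joint_vel': array([-0.00076722, -0.00151377, -0.00309481, -0.00105062,  0.00152012,
        0.00022812]), 'joint_efforts': array([ 2.70624063e-03, -3.53012037e+01, -3.14220464e+01,  3.85505678e-05,
        7.85735494e-03, -2.06561373e-05]), 'tcp_pos': array([0.12568595, 0.53501155, 0.24422136]), 'tool_rot': array([ 2.46158958,  1.9501852 , -0.00274049]), 'force': array([-0.33704921,  0.56236391, -0.56625696]), 'wrist_torque': array([ 0.03353291,  0.0020377 , -0.00975658]), 'grip_width': 0.9985410432058149}
```

View pics/scene0.png

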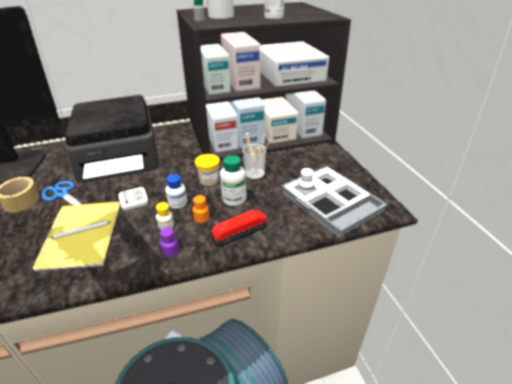

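View pics/side0.png

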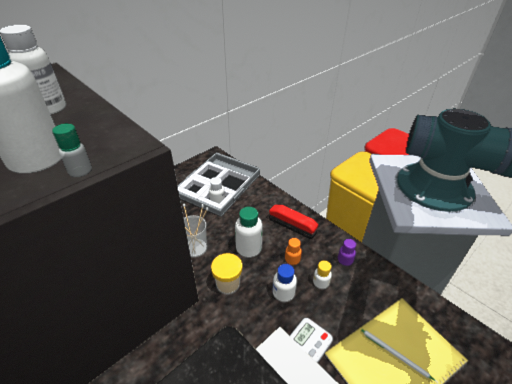

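The scene view shows three candidates for the bottles:
- **Large:** green cap (232,162).
- **Medium:** blue cap (176,182).
- **Small:** white with yellow cap (163,210). The look-alikes are orange (201,208) and purple (169,242), and the cup is yellow at (207,163).

The stapler is red at (238,226) and the tote is at (333,198), with the packed bottle at (306,180).

```bash
cat > m.py <<'E'
from h import *
import sys
def blobs(c,P):
    hsv=cv2.cvtColor(c['color'],cv2.COLOR_BGR2HSV)
    R={'green':((70,120,40),(90,255,255)),'blue':((108,150,60),(125,255,255)),'yellow':((22,150,120),(30,255,255)),'red':((0,200,120),(5,255,255)),'orange':((6,180,120),(18,255,255))}
    for k,(a,b) in R.items():
        m=cv2.inRange(hsv,a,b)
        n,l,s,ce=cv2.connectedComponentsWithStats(m)
        for i in range(1,n):
            if s[i,4]<60: continue
            q=P[l==i]; q=q[np.isfinite(q).all(1)]
            zt=np.percentile(q[:,2],95); t=q[q[:,2]>zt-.004]
            r=(t.min(0)+t.max(0))/2
            print(k,s[i,:5],ce[i].round(0),'top z',zt.round(4),'mid',r[:2].round(4),'mean',t.mean(0)[:2].round(4),'ext',np.ptp(t,axis=0)[:2].round(3))
if __name__=="__main__":
  for n in ('scene','side'):
    c=dict(np.load(f'{n}0.npz')); P=pts(c); print(n); blobs(c,P)
E
python3 m.py
python3 - <<'E'
from h import *
# tote: low-height points in tote region from both cams -> top-down height map
im=np.zeros((300,300)); 
for n in('scene','side'):
    c=dict(np.load(f'{n}0.npz')); P=pts(c).reshape(-1,3)
    P=P[(P[:,0]>.2)&(P[:,0]<.8)&(P[:,1]>-.4)&(P[:,1]<.1)&(P[:,2]>.018)&(P[:,2]<.03)]
    print(n,len(P),P.min(0),P.max(0),np.median(P,0))
    r=cv2.minAreaRect(P[:,:2].astype(np.float32)); print(r)
E
```

```text
scene
green [223 155  18  16 222] [232. 162.] top z 0.1177 mid [0.225  0.0655] mean [0.5173 0.2436] ext [0.64  0.406]
blue [167 174  14  14 149] [174. 180.] top z 0.0779 mid [0.443  0.3673] mean [0.4422 0.3666] ext [0.032 0.032]
yellow [195 154  25  16 334] [207. 161.] top z 0.0666 mid [0.5642 0.3501] mean [0.5627 0.3496] ext [0.061 0.061]
yellow [155 202  14  14 146] [162. 208.] top z 0.06 mid [0.14   0.1067] mean [0.3414 0.3192] ext [0.47  0.489]
red [212 211  54  29 629] [239. 224.] top z 0.0408 mid [0.1841 0.0265] mean [0.4158 0.1652] ext [0.558 0.329]
orange [193 195  16  28 292] [201. 211.] top z 0.0568 mid [0.1693 0.0764] mean [0.4019 0.2615] ext [0.529 0.428]
side
green [ 53 123  27  28 550] [ 66. 137.] top z 0.4414 mid [0.6139 0.6123] mean [0.7178 0.4575] ext [0.241 0.35 ]
green [239 207  19  20 303] [248. 216.] top z 0.1186 mid [0.5257 0.2501] mean [0.5253 0.251 ] ext [0.039 0.038]
blue [278 264  16  19 257] [285. 273.] top z 0.0791 mid [0.4618 0.5697] mean [0.4456 0.3714] ext [0.063 0.435]
yellow [ 327  152   51   89 3045] [352. 194.] top z -0.3579 mid [0.2266 0.0453] mean
[... 351 characters left out ...]
.7286] ext [0.77  1.708]
red [270 205  48  28 500] [293. 217.] top z 0.0422 mid [0.4319 0.4634] mean [0.4216 0.1779] ext [0.123 0.647]
orange [286 238  16  26 340] [293. 251.] top z 0.0601 mid [0.4523 0.527 ] mean [0.4246 0.2909] ext [0.082 0.52 ]
scene 2225 [ 0.46583242 -0.38308005  0.01800677] [0.79789233 0.09979192 0.0299814 ] [ 0.61758595 -0.02892205  0.02237304]
((0.556801438331604, -0.10781046748161316), (0.5190326571464539, 0.2685471773147583), 45.24127960205078)
side 1428 [ 0.45136959 -0.3992681   0.01801163] [0.77728754 0.0999252  0.02998107] [ 0.65024729 -0.00313563  0.02293508]
((0.5487756133079529, -0.11791402101516724), (0.5362432599067688, 0.268075555562973), 45.24683380126953)
```

Call:
carry_out:
  deltas:
    - {"slide": [0.03,-0.03,0.012]}
    - {"slide": [0.03,-0.03,0.012]}
    - {"slide": [0.03,-0.03,0.012]}
    - {"slide": [0.03,-0.03,0.012]}
    - {"slide": [0.03,-0.03,0.012]}
    - {"slide": [0.03,-0.03,0.012]}
    - {"slide": [0.03,-0.03,0.012]}
    - {"slide": [0.03,-0.03,0.012]}
    - {"slide": [0,0,0]}
    - {"slide": [0,0,0]}

```text
$.deltas[0]: bad value
```

```bash
sed -i "s/    d=c\['depth'\]$/    d=np.where(c['depth']>0,c['depth'],np.nan)/" h.py
cat > snap.py <<'E'
from m import *
from scipy.spatial.transform import Rotation as R
n=sys.argv[1]; c=camera('wrist'); np.savez(n+'.npz',**{k:np.array(v) for k,v in c.items()}); cv2.imwrite(f'pics/{n}.png',c['color'])
s=bot.observe(); print(s['time'],s['tcp_pos'].round(4),R.from_rotvec(s['tool_rot']).as_matrix().round(3).tolist(),s['joint_pos'].round(2)); print(c['T'].round(3).tolist())
blobs(c,pts(c))
E
python3 m.py; python3 snap.py w1
```

```text
scene
green [223 155  18  16 222] [232. 162.] top z 0.1177 mid [0.5249 0.2484] mean [0.5221 0.2466] ext [0.04  0.041]
blue [167 174  14  14 149] [174. 180.] top z 0.0779 mid [0.443  0.3673] mean [0.4422 0.3666] ext [0.032 0.032]
yellow [195 154  25  16 334] [207. 161.] top z 0.0666 mid [0.5642 0.3501] mean [0.5627 0.3496] ext [0.061 0.061]
yellow [155 202  14  14 146] [162. 208.] top z 0.0598 mid [0.3618 0.3384] mean [0.3598 0.3386] ext [0.027 0.025]
red [212 211  54  29 629] [239. 224.] top z 0.0408 mid [0.4134 0.1608] mean [0.4176 0.1663] ext [0.1  0.06]
orange [193 195  16  28 292] [201. 211.] top z 0.0566 mid [0.4206 0.2776] mean [0.4184 0.2748] ext [0.026 0.026]
side
green [ 53 123  27  28 550] [ 66. 137.] top z 0.4413 mid [0.7234 0.4491] mean [0.7221 0.4512] ext [0.022 0.023]
green [239 207  19  20 303] [248. 216.] top z 0.1186 mid [0.5257 0.2501] mean [0.5253 0.251 ] ext [0.039 0.038]
blue [278 264  16  19 257] [285. 273.] top z 0.0791 mid [0.4451 0.3687] mean [0.4453 0.369 ] ext [0.03  0.033]
yellow [ 327  152   51   89 3045] [352. 194.] top z -0.358 mid [ 0.0658 -0.4018] mea
[... 610 characters left out ...]
57 0.5351 0.2444] [[0.229, 0.973, -0.001], [0.973, -0.229, -0.002], [-0.002, -0.0, -1.0]] [ 1.24  0.09  1.37  0.    1.68 -0.1 ]
[[0.229, -0.922, -0.311, 0.045], [0.973, 0.216, 0.075, 0.553], [-0.002, -0.32, 0.947, 0.373], [0.0, 0.0, 0.0, 1.0]]
yellow [ 153  158  117  134 5703] [212. 233.] top z 0.0097 mid [0.2103 0.4578] mean [0.2113 0.4569] ext [0.184 0.158]
yellow [240 176  20  15 137] [248. 184.] top z 0.0095 mid [0.1562 0.5197] mean [0.1565 0.5183] ext [0.02  0.022]
yellow [ 229  203  114  121 2623] [271. 266.] top z 0.0094 mid [0.2796 0.5356] mean [0.279 0.52 ] ext [0.183 0.163]
red [ 74 368  14  16 144] [ 81. 376.] top z 0.0421 mid [0.2609 0.331 ] mean [0.3707 0.2177] ext [0.283 0.291]
```

View pics/w1.png

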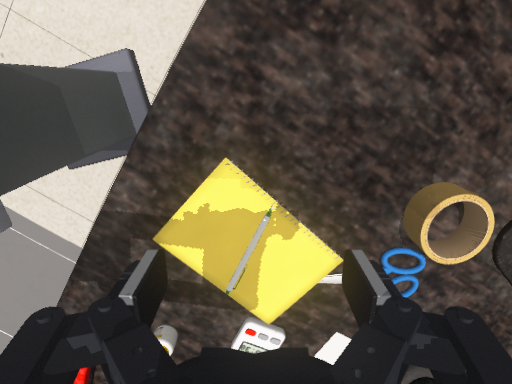

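```bash
cat > tote.py <<'E'
from h import *
import sys
def tote(c):
    P=pts(c); ok=(P[...,2]>.018)&(P[...,2]<.03)&(P[...,0]>.4)&(P[...,0]<.8)&(P[...,1]>-.3)&(P[...,1]<.12)
    n,l,s,ce=cv2.connectedComponentsWithStats(cv2.morphologyEx(ok.astype(np.uint8),cv2.MORPH_CLOSE,np.ones((3,3))))
    i=1+np.argmax(s[1:,4]); q=P[(l==i)&ok]
    r=cv2.minAreaRect(q[:,:2].astype(np.float32)); print(len(q),np.median(q[:,2]).round(4),r)
    return r
def top(c,r,out):
    """orthophoto of plane z=24 mm, 1 px = 0.5 mm, centred at tote, x right"""
    cx,cy=r[0]; g=np.arange(-240,240)*.0005
    X,Y=np.meshgrid(cx+g,cy-g); W=np.stack([X,Y,np.full_like(X,.024)],-1).reshape(-1,3)
    T=np.linalg.inv(c['T']); q=W@T[:3,:3].T+T[:3,3]; q[:,1:]*=-1
    uv=cv2.projectPoints(q,np.zeros(3),np.zeros(3),c['camera_matrix'],np.array(c['dist']))[0].reshape(480,480,2).astype(np.float32)
    return cv2.remap(c['color'],uv,None,cv2.INTER_LINEAR)
if __name__=="__main__":
    o=[]
    for n in sys.argv[2:]:
        c=dict(np.load(n+'.npz')); r=tote(c); o.append(top(c,r if not o else r0,0)); r0=r
    cv2.imwrite(sys.argv[1],cv2.resize(np.hstack(o),None,fx=.8,fy=.8) if len(o)>1 else o[0])
E
python3 tote.py pics/t0.png scene0 side0
```

```text
1536 0.0222 ((0.6236883401870728, 0.017168894410133362), (0.21278290450572968, 0.16943970322608948), 63.418739318847656)
1281 0.0229 ((0.6253191232681274, 0.019356444478034973), (0.21465381979942322, 0.16854223608970642), 61.53801727294922)
```

View pics/t0.png

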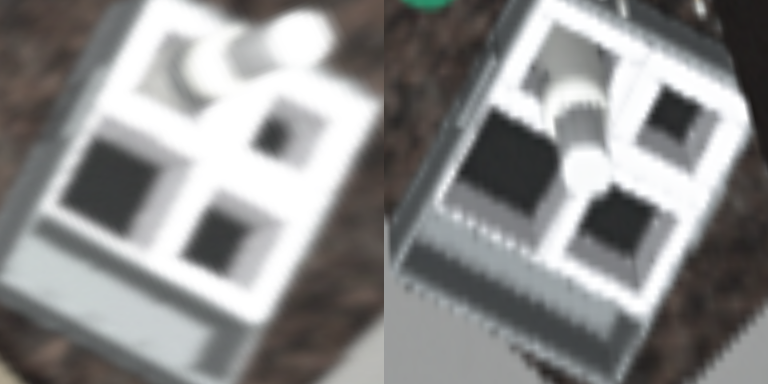

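Call:
carry_out:
  deltas:
    - {"hand": 0.085,"slide": [0.03,-0.03,0.012],"rot": [0,0,0]}
    - {"hand": 0.085,"slide": [0.03,-0.03,0.012],"rot": [0,0,0]}
    - {"hand": 0.085,"slide": [0.03,-0.03,0.012],"rot": [0,0,0]}
    - {"hand": 0.085,"slide": [0.03,-0.03,0.012],"rot": [0,0,0]}
    - {"hand": 0.085,"slide": [0.03,-0.03,0.012],"rot": [0,0,0]}
    - {"hand": 0.085,"slide": [0.03,-0.03,0.0],"rot": [0,0,0]}
    - {"hand": 0.085,"slide": [0.03,-0.03,0.0],"rot": [0,0,0]}

```text
time: 0.73
tcp_pos: [0.3276, 0.3334, 0.303]
tool_rot: [-2.462, -1.952, -0.004]
force: [0.8, 0.3, 0.2]
grip_width: 0.99
```

Call:
carry_out:
  deltas:
    - {"hand": 0.085,"slide": [0.02,-0.03,0.003],"rot": [0,0,0]}
    - {"hand": 0.085,"slide": [0.02,-0.03,0.003],"rot": [0,0,0]}
    - {"hand": 0.085,"slide": [0.02,-0.03,0.003],"rot": [0,0,0]}
    - {"hand": 0.085,"slide": [0.02,-0.03,0.003],"rot": [0,0,0]}
    - {"hand": 0.085,"slide": [0.02,-0.03,0.003],"rot": [0,0,0]}
    - {"hand": 0.085,"slide": [0.02,-0.03,0.003],"rot": [0,0,0]}
    - {"hand": 0.085,"slide": [0.02,-0.03,0.003],"rot": [0,0,0]}
    - {"hand": 0.085,"slide": [0.02,-0.03,0.003],"rot": [0,0,0]}
    - {"hand": 0.085,"slide": [0.02,-0.03,0.003],"rot": [0,0,0]}
    - {"hand": 0.085,"slide": [0,0,0],"rot": [0,0,0]}
    - {"hand": 0.085,"slide": [0,0,0],"rot": [0,0,0]}
    - {"hand": 0.085,"slide": [0,0,0],"rot": [0,0,0]}

```text
time: 1.73
tcp_pos: [0.5062, 0.0649, 0.3285]
tool_rot: [-2.462, -1.95, 0.001]
force: [0.4, -0.1, -0.2]
grip_width: 0.995
```

```bash
python3 snap.py w2; python3 tote.py pics/t2.png w2; python3 -c "
from h import *
print(bot.tips_ahead)
for n in ('scene0','side0','w2'):
    c=dict(np.load(n+'.npz'));P=pts(c);hsv=cv2.cvtColor(c['color'],cv2.COLOR_BGR2HSV)
    m=(cv2.inRange(hsv,(0,150,60),(6,255,255))>0)&(np.hypot(P[...,0]-.418,P[...,1]-.17)<.09)
    q=P[m]; print(n,len(q)); 
    for a,b in((.03,.05),(.004,.05)):
        t=q[(q[:,2]>a)&(q[:,2]<b)]
        if len(t)>5: print(cv2.minAreaRect(t[:,:2].astype(np.float32)),t[:,2].max())
"
```

```text
1.7833 [0.506  0.0654 0.3288] [[0.228, 0.974, -0.001], [0.974, -0.228, 0.001], [0.0, -0.001, -1.0]] [ 0.02 -0.    1.3   0.    1.84 -1.32]
[[0.229, -0.923, -0.31, 0.426], [0.973, 0.217, 0.073, 0.083], [0.0, -0.319, 0.948, 0.457], [0.0, 0.0, 0.0, 1.0]]
green [ 395  124   40   37 1121] [415. 141.] top z 0.1192 mid [0.5255 0.2473] mean [0.5253 0.2469] ext [0.041 0.04 ]
blue [467  36  37  30 826] [486.  51.] top z 0.0791 mid [0.4458 0.3663] mean [0.4456 0.3656] ext [0.032 0.034]
yellow [   0    0   89   53 3360] [35. 21.] top z -0.3592 mid [ 0.1212 -0.4749] mean [ 0.1125 -0.4778] ext [0.11  0.106]
yellow [ 448  124   50   48 1865] [473. 148.] top z 0.0675 mid [0.5662 0.3504] mean [0.5651 0.3491] ext [0.063 0.064]
red [ 292   12   55  102 2451] [319.  63.] top z 0.0425 mid [0.419  0.1707] mean [0.4176 0.1707] ext [0.096 0.073]
orange [380  35  42  30 909] [400.  49.] top z 0.0607 mid [0.4231 0.2776] mean [0.4236 0.2783] ext [0.025 0.027]
5620 0.024 ((0.6251938939094543, 0.01876385509967804), (0.21267277002334595, 0.16819976270198822), 61.747955322265625)
0.014
scene0 894
((0.41610610485076904, 0.1705944538116455), (0.03084721229970455, 0.12533679604530334), 57.97425842285156) 0.04290238090612797
((0.4165608584880829, 0.17025324702262878), (0.03154918551445007, 0.1267707496881485), 57.425716400146484) 0.04290238090612797
side0 692
((0.41815948486328125, 0.1724410355091095), (0.03131648153066635, 0.12441001087427139), 58.16359329223633) 0.045799600464893286
((0.4185692369937897, 0.17227597534656525), (0.031468603760004044, 0.12635526061058044), 57.97212600708008) 0.045799600464893286
w2 2612
((0.41877031326293945, 0.17041027545928955), (0.031300995498895645, 0.1259099245071411), 58.306007385253906) 0.044516942856788644
((0.4190116822719574, 0.17025887966156006), (0.03130955994129181, 0.12697452306747437), 58.29274368286133) 0.044516942856788644
```

View pics/w2.png

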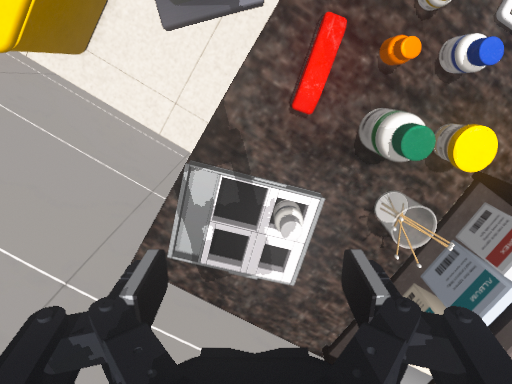

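The wrist view shows the large pocket at (242,200), medium at (228,245), small at (272,258), packed bottle at (288,218), lane at (195,215) and stapler at (320,63). Next I refine the pocket openings on the 24 mm plane.

```bash
cat > pk.py <<'E'
from tote import *
def pockets(c,r0=((.6252,.0186),)):
    im=top(c,r0,0); g=cv2.cvtColor(im,cv2.COLOR_BGR2GRAY)
    for th in (190,215):
        m=(g>th).astype(np.uint8)
        cs,h=cv2.findContours(m,cv2.RETR_CCOMP,cv2.CHAIN_APPROX_NONE)
        for k,q in enumerate(cs):
            a=cv2.contourArea(q)
            if a<3000: continue
            (u,v),(w,hh),an=cv2.minAreaRect(q)
            print(th,'hole' if h[0][k][3]>=0 else 'blob','xy',round(r0[0][0]+(u-240)*.0005,4),round(r0[0][1]-(v-240)*.0005,4),'size',round(w/2,1),round(hh/2,1),'ang',round(-an,1))
    return im
if __name__=="__main__":
    cv2.imwrite(sys.argv[2],pockets(dict(np.load(sys.argv[1]+'.npz'))))
E
python3 pk.py w2 pics/t2.png
python3 -c "
from h import *
from scipy.spatial import cKDTree
for n in ('w2','scene0','side0'):
  c=dict(np.load(n+'.npz'));P=pts(c).reshape(-1,3);P=P[np.isfinite(P).all(1)]
  for a in (61,62,63):
    t=np.radians(a);R=np.array([[np.cos(t),np.sin(t)],[-np.sin(t),np.cos(t)]])
    q=(P[:,:2]-[.6252,.0186])@R.T; m=(abs(q[:,0])<.12)&(abs(q[:,1])<.095)&(P[:,2]>.02)&(P[:,2]<.027); q=q[m]
    lo=np.percentile(q,.7,0);hi=np.percentile(q,99.3,0);print(n,a,(hi-lo).round(4),((hi+lo)/2@R+[.6252,.0186]).round(4))
"
```

```text
190 blob xy 0.546 -0.0233 size 55.6 32.7 ang -28.8
190 blob xy 0.6396 0.0431 size 153.8 141.7 ang -28.0
190 hole xy 0.6862 0.0536 size 50.3 45.8 ang -28.7
190 hole xy 0.6205 0.0888 size 52.1 51.9 ang -28.1
215 blob xy 0.6481 0.0594 size 152.1 103.5 ang -27.8
215 hole xy 0.6218 0.0841 size 63.8 58.3 ang -33.9
w2 61 [0.2103 0.1638] [0.6245 0.0186]
w2 62 [0.2102 0.1633] [0.6247 0.0186]
w2 63 [0.2109 0.1634] [0.6251 0.0186]
scene0 61 [0.2112 0.1637] [0.6234 0.0184]
scene0 62 [0.2104 0.1626] [0.6233 0.0187]
scene0 63 [0.2111 0.1629] [0.623  0.0189]
side0 61 [0.2109 0.1645] [0.6255 0.0197]
side0 62 [0.2109 0.1641] [0.6258 0.0197]
side0 63 [0.2116 0.1643] [0.6264 0.0198]
```

View pics/t2.png

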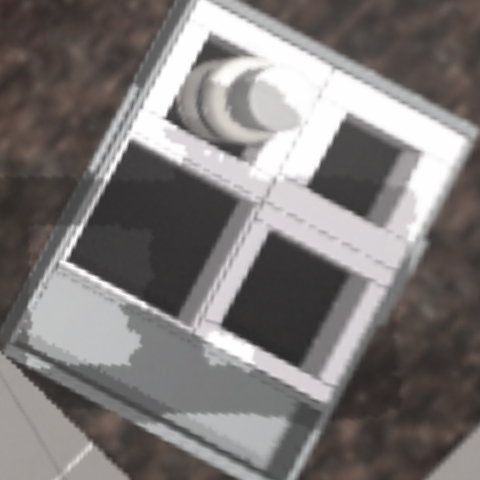

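Wrist, scene and side measurements agree: tote centre (0.625,0.019) with yaw 62°, stapler (0.418,0.171) with its width along 58°. The stapler goes first, because the large bottle would block the gripper body at the lane.

Call:
carry_out:
  deltas:
    - {"hand": 0.06,"slide": [-0.022,0.0265,-0.02],"rot": [0,0,-6.2]}
    - {"hand": 0.06,"slide": [-0.022,0.0265,-0.02],"rot": [0,0,-6.2]}
    - {"hand": 0.06,"slide": [-0.022,0.0265,-0.02],"rot": [0,0,-6.2]}
    - {"hand": 0.06,"slide": [-0.022,0.0265,-0.02],"rot": [0,0,0]}
    - {"hand": 0.06,"slide": [0,0,-0.03],"rot": [0,0,0]}
    - {"hand": 0.06,"slide": [0,0,-0.03],"rot": [0,0,0]}
    - {"hand": 0.06,"slide": [0,0,-0.03],"rot": [0,0,0]}
    - {"hand": 0.06,"slide": [0,0,-0.03],"rot": [0,0,0]}
    - {"hand": 0.06,"slide": [0,0,0],"rot": [0,0,0]}
    - {"hand": 0.06,"slide": [0,0,0],"rot": [0,0,0]}
    - {"hand": 0.06,"slide": [0,0,0],"rot": [0,0,0]}

```text
time: 2.7
tcp_pos: [0.4191, 0.1716, 0.131]
tool_rot: [2.744, 1.529, 0.005]
force: [-0.1, -0.2, 0.4]
grip_width: 0.701
```

```bash
python3 -c "
from h import *
from scipy.spatial.transform import Rotation as R
s=bot.observe();M=R.from_rotvec(s['tool_rot']).as_matrix();print(s['tcp_pos'],np.degrees(np.arctan2(M[1,0],M[0,0])),M[:,2],s['joint_pos'],s['grip_width'])"
```

```text
[0.41911472 0.17163355 0.13104136] 58.25194308092395 [ 2.97518555e-03  9.70811110e-04 -9.99995103e-01] [ 2.63267707e-01 -8.08909201e-02  1.76855760e+00  1.64289436e-04
  1.45080066e+00 -7.53437493e-01] 0.7014867630429233
```

Pose is good. Descend to TCP z 0.036 and close.

Call:
carry_out:
  grip_force: 60
  deltas:
    - {"hand": 0.06,"slide": [-0.001,-0.001,-0.03],"rot": [0,0,0]}
    - {"hand": 0.06,"slide": [0,0,-0.03],"rot": [0,0,0]}
    - {"hand": 0.06,"slide": [0,0,-0.025],"rot": [0,0,0]}
    - {"hand": 0.06,"slide": [0,0,-0.01],"rot": [0,0,0]}
    - {"hand": 0.06,"slide": [0,0,0],"rot": [0,0,0]}
    - {"hand": 0.02,"slide": [0,0,0],"rot": [0,0,0]}
    - {"hand": 0.02,"slide": [0,0,0],"rot": [0,0,0]}
    - {"hand": 0.02,"slide": [0,0,0],"rot": [0,0,0]}
    - {"hand": 0.02,"slide": [0,0,0],"rot": [0,0,0]}
    - {"hand": 0.02,"slide": [0,0,0],"rot": [0,0,0]}
    - {"hand": 0.02,"slide": [0,0,0],"rot": [0,0,0]}

```text
time: 3.62
tcp_pos: [0.4198, 0.1704, 0.037]
tool_rot: [2.744, 1.527, 0.009]
force: [-0.6, 0.4, 7.0]
grip_width: 0.325
```

Call:
carry_out:
  deltas:
    - {"hand": 0.02,"slide": [0,0,0.02],"rot": [0,0,0]}
    - {"hand": 0.02,"slide": [0,0,0.03],"rot": [0,0,0]}
    - {"hand": 0.02,"slide": [0,0,0.03],"rot": [0,0,0]}
    - {"hand": 0.02,"slide": [0.024,-0.031,0],"rot": [0,0,1.9]}
    - {"hand": 0.02,"slide": [0.024,-0.031,0],"rot": [0,0,1.9]}
    - {"hand": 0.02,"slide": [0.024,-0.031,0],"rot": [0,0,0]}
    - {"hand": 0.02,"slide": [0.024,-0.031,0],"rot": [0,0,0]}
    - {"hand": 0.02,"slide": [0.024,-0.031,0],"rot": [0,0,0]}
    - {"hand": 0.02,"slide": [0.024,-0.031,0],"rot": [0,0,0]}
    - {"hand": 0.02,"slide": [0.024,-0.031,0],"rot": [0,0,0]}
    - {"hand": 0.02,"slide": [0,0,0],"rot": [0,0,0]}
    - {"hand": 0.02,"slide": [0,0,0],"rot": [0,0,0]}
    - {"hand": 0.02,"slide": [0,0,0],"rot": [0,0,0]}

```text
time: 4.7
tcp_pos: [0.5851, -0.0471, 0.1137]
tool_rot: [-2.693, -1.616, 0.001]
force: [-0.0, -0.4, -2.1]
grip_width: 0.331
```

```bash
cat > st.py <<'E'
from h import *
from scipy.spatial.transform import Rotation as R
s=bot.observe();M=R.from_rotvec(s['tool_rot']).as_matrix();print(s['time'],'tcp',s['tcp_pos'].round(4),'jaw',np.degrees(np.arctan2(M[1,0],M[0,0])).round(2),M[:,2].round(4),s['joint_pos'].round(2),s['grip_width'].round(3),s['force'].round(1))
E
cat > red.py <<'E'
from h import *
import sys
for n in ('scene','side'):
    c=camera(n);P=pts(c);hsv=cv2.cvtColor(c['color'],cv2.COLOR_BGR2HSV)
    m=(cv2.inRange(hsv,(0,150,60),(6,255,255))>0)&(P[...,0]>.35)&(P[...,2]>-.01)
    q=P[m]; print(n,len(q),np.percentile(q[:,2],[1,5,50,95,99]).round(4),cv2.minAreaRect(q[:,:2].astype(np.float32)))
    if len(sys.argv)>1: cv2.imwrite(f'pics/{sys.argv[1]}_{n}.png',c['color'])
E
python3 st.py; python3 red.py
```

```text
scene 483 [0.0842 0.0952 0.1118 0.1174 0.1292] ((0.6233940720558167, 0.1273844689130783), (0.2742590010166168, 0.4118385910987854), 13.2570219039917)
side 357 [0.0171 0.0185 0.1099 0.1179 0.1284] ((0.47014468908309937, 0.18548868596553802), (0.08972932398319244, 0.6072096824645996), 26.19746971130371)Traceback (most recent call last):
  File "st.py", line 3, in <module>
    s=bot.observe();M=R.from_rotvec(s['tool_rot']).as_matrix();print(s['time'],'tcp',s['tcp_pos'].round(4),'jaw',np.degrees(np.arctan2(M[1,0],M[0,0])).round(2),M[:,2].round(4),s['joint_pos'].round(2),s['grip_width'].round(3),s['force'].round(1))
                                                                                                                                                                                                        ^^^^^^^^^^^^^^^^^^^^^
AttributeError: 'float' object has no attribute 'round'
```

```bash
sed -i "s/s\['grip_width'\].round(3)/round(s['grip_width'],3)/" st.py
sed -i "s/&(P\[...,2\]>-.01)/\&(P[...,2]>-.01)\&(np.hypot(P[...,0]-.588,P[...,1]+.05)<.1)/" red.py
python3 st.py; python3 red.py
```

```text
4.8 tcp [ 0.5848 -0.0461  0.1141] jaw 62.04 [-5.e-04  5.e-04 -1.e+00] [-0.18  0.23  1.47  0.    1.44 -1.26] 0.326 [ 0.4  0.3 -1. ]
scene 464 [0.0853 0.096  0.1128 0.1176 0.1336] ((0.5721080303192139, -0.058014221489429474), (0.06106742098927498, 0.12008807808160782), 69.34730529785156)
side 327 [0.0948 0.0964 0.1117 0.1181 0.1257] ((0.5841935873031616, -0.03162840008735657), (0.054311301559209824, 0.12257605046033859), 76.74034118652344)
```

Call:
carry_out:
  deltas:
    - {"hand": 0.02,"slide": [0.0035,-0.0038,-0.02],"rot": [0,0,0]}
    - {"hand": 0.02,"slide": [0,0,-0.02],"rot": [0,0,0]}
    - {"hand": 0.02,"slide": [0,0,-0.01],"rot": [0,0,0]}
    - {"hand": 0.02,"slide": [0,0,0],"rot": [0,0,0]}
    - {"hand": 0.02,"slide": [0,0,0],"rot": [0,0,0]}
    - {"hand": 0.02,"slide": [0,0,0],"rot": [0,0,0]}

```text
time: 5.4
tcp_pos: [0.5896, -0.0508, 0.0653]
tool_rot: [2.692, 1.618, 0.003]
force: [1.7, -0.8, -1.4]
grip_width: 0.327
```

```bash
python3 st.py; python3 snap.py w3 | head -1
```

```text
5.4 tcp [ 0.5896 -0.0508  0.0653] jaw 62.01 [ 2.1e-03 -2.0e-04 -1.0e+00] [-0.18  0.28  1.52  0.    1.35 -1.26] 0.327 [ 1.7 -0.8 -1.4]
5.45 [ 0.5899 -0.0509  0.0657] [[0.469, 0.883, 0.003], [0.883, -0.469, -0.0], [0.001, 0.003, -1.0]] [-0.18  0.28  1.51  0.    1.35 -1.26]
```

View pics/w3.png

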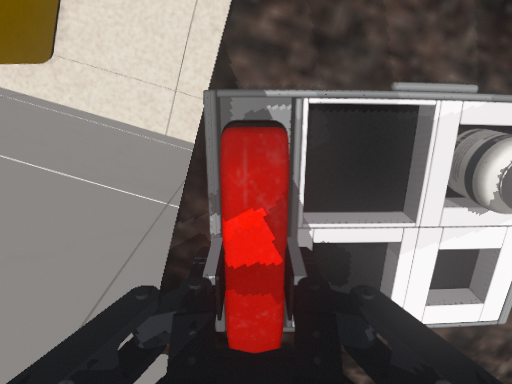

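The view shows the stapler (222–288 px) centred between the lane walls (210–300 px) and parallel to them. Lower it.

Call:
carry_out:
  deltas:
    - {"hand": 0.02,"slide": [-0.001,0.001,-0.012],"rot": [0,0,0]}
    - {"hand": 0.02,"slide": [0,0,-0.007],"rot": [0,0,0]}
    - {"hand": 0.02,"slide": [0,0,-0.004],"rot": [0,0,0]}
    - {"hand": 0.02,"slide": [0,0,-0.002],"rot": [0,0,0]}
    - {"hand": 0.02,"slide": [0,0,0],"rot": [0,0,0]}
    - {"hand": 0.02,"slide": [0,0,0],"rot": [0,0,0]}

```text
time: 5.95
tcp_pos: [0.5878, -0.05, 0.0401]
tool_rot: [-2.693, -1.617, 0.0]
force: [-3.2, 0.1, 5.0]
grip_width: 0.33
```

Call:
carry_out:
  deltas:
    - {"hand": 0.045,"slide": [0,0,0],"rot": [0,0,0]}
    - {"hand": 0.045,"slide": [0,0,0],"rot": [0,0,0]}
    - {"hand": 0.045,"slide": [0,0,0],"rot": [0,0,0]}
    - {"hand": 0.045,"slide": [0,0,0.01],"rot": [0,0,0]}
    - {"hand": 0.045,"slide": [0,0,0.04],"rot": [0,0,0]}
    - {"hand": 0.045,"slide": [0,0,0.04],"rot": [0,0,0]}
    - {"hand": 0.045,"slide": [0,0,0.04],"rot": [0,0,0]}
    - {"hand": 0.045,"slide": [0,0,0],"rot": [0,0,0]}

```text
time: 6.62
tcp_pos: [0.5929, -0.0509, 0.1809]
tool_rot: [2.682, 1.611, 0.023]
force: [1.7, 0.8, 2.0]
grip_width: 0.525
```

```bash
python3 red.py; python3 st.py
```

```text
scene 592 [0.0202 0.0239 0.0395 0.0437 0.0443] ((0.5818291902542114, -0.04975154623389244), (0.02906595915555954, 0.12521731853485107), 61.35855484008789)
side 411 [0.0201 0.0231 0.039  0.0448 0.046 ] ((0.5971659421920776, -0.06035374104976654), (0.07265465706586838, 0.15779724717140198), 39.419532775878906)
6.7167 tcp [ 0.5897 -0.0504  0.1731] jaw 61.98 [ 0.0073 -0.0013 -1.    ] [-0.18  0.2   1.39  0.    1.55 -1.26] 0.526 [ 0.9  0.2 -1.1]
```

Call:
carry_out:
  deltas:
    - {"hand": 0.05,"slide": [-0.02,0.035,0.003],"rot": [0,0,0]}
    - {"hand": 0.05,"slide": [-0.02,0.035,0.003],"rot": [0,0,0]}
    - {"hand": 0.05,"slide": [-0.02,0.035,0.003],"rot": [0,0,0]}
    - {"hand": 0.05,"slide": [-0.02,0.035,0.003],"rot": [0,0,0]}
    - {"hand": 0.05,"slide": [-0.02,0.035,0.003],"rot": [0,0,0]}
    - {"hand": 0.05,"slide": [-0.02,0.035,0.003],"rot": [0,0,0]}
    - {"hand": 0.05,"slide": [-0.02,0.035,0.003],"rot": [0,0,0]}
    - {"hand": 0.05,"slide": [-0.02,0.035,0.003],"rot": [0,0,0]}
    - {"hand": 0.05,"slide": [-0.02,0.035,0.003],"rot": [0,0,0]}
    - {"hand": 0.05,"slide": [-0.02,0.035,0.003],"rot": [0,0,0]}
    - {"hand": 0.05,"slide": [-0.022,0.035,0.003],"rot": [0,0,0]}
    - {"hand": 0.05,"slide": [0,0,0],"rot": [0,0,0]}
    - {"hand": 0.05,"slide": [0,0,0],"rot": [0,0,0]}

```text
time: 7.8
tcp_pos: [0.3641, 0.3361, 0.2004]
tool_rot: [2.689, 1.624, -0.005]
force: [0.8, -0.5, -0.1]
grip_width: 0.59
```

```bash
python3 st.py; python3 snap.py w4
```

```text
7.8 tcp [0.3641 0.3361 0.2004] jaw 62.26 [-0.0023 -0.0021 -1.    ] [ 0.63 -0.02  1.57 -0.    1.59 -0.46] 0.59 [ 0.8 -0.5 -0.1]
7.85 [0.365  0.3349 0.2004] [[0.468, 0.884, -0.002], [0.884, -0.468, -0.002], [-0.003, -0.001, -1.0]] [ 0.63 -0.02  1.57 -0.    1.59 -0.46]
[[0.466, -0.839, -0.281, 0.291], [0.885, 0.44, 0.151, 0.374], [-0.003, -0.319, 0.948, 0.329], [0.0, 0.0, 0.0, 1.0]]
blue [307 221  38  37 796] [327. 236.] top z 0.079 mid [0.4172 0.3708] mean [0.441  0.3726] ext [0.086 0.025]
yellow [  226     0   238   103 10444] [359.  35.] top z 0.0096 mid [0.292  0.4868] mean [0.2958 0.4844] ext [0.161 0.202]
yellow [244 159  28  33 742] [257. 175.] top z 0.061 mid [0.3628 0.3388] mean [0.3624 0.3389] ext [0.026 0.026]
yellow [358 345  13  10  75] [362. 349.] top z 0.2667 mid [0.362  0.3675] mean [0.3619 0.3675] ext [0.002 0.001]
red [372 112  15  10 117] [379. 116.] top z 0.0201 mid [0.3731 0.4694] mean [0.373  0.4692] ext [0.012 0.013]
orange [217 228  33  40 789] [232. 249.] top z 0.0609 mid [0.423 0.278] mean [0.4222 0.2785] ext [0.026 0.026]
```

View pics/w4.png

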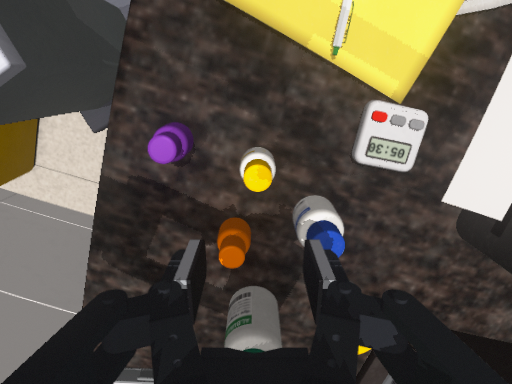

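The close view confirms the choice: yellow cap on a white body at (257,172). Orange is at (233,245) and purple at (170,143). The small bottle is at (0.3626,0.3388). I descend so the tips stay just above the cap's lower edge (TCP z 0.053).

Call:
carry_out:
  grip_force: 50
  deltas:
    - {"hand": 0.05,"slide": [-0.002,0.004,-0.03],"rot": [0,0,0]}
    - {"hand": 0.05,"slide": [0,0,-0.035],"rot": [0,0,0]}
    - {"hand": 0.05,"slide": [0,0,-0.035],"rot": [0,0,0]}
    - {"hand": 0.05,"slide": [0,0,-0.025],"rot": [0,0,0]}
    - {"hand": 0.05,"slide": [0,0,0],"rot": [0,0,0]}
    - {"hand": 0.05,"slide": [0,0,0],"rot": [0,0,0]}
    - {"hand": 0.05,"slide": [0,0,0],"rot": [0,0,0]}

```text
time: 8.43
tcp_pos: [0.3655, 0.3386, 0.0784]
tool_rot: [2.695, 1.615, 0.003]
force: [-0.6, -0.4, 0.5]
grip_width: 0.585
```

```bash
python3 st.py
```

```text
8.4333 tcp [0.3655 0.3386 0.0784] jaw 61.86 [ 0.0017  0.001  -1.    ] [ 0.63  0.07  1.73 -0.    1.34 -0.45] 0.585 [-0.6 -0.4  0.5]
```

Call:
carry_out:
  deltas:
    - {"hand": 0.05,"slide": [-0.002,0,-0.015],"rot": [0,0,0]}
    - {"hand": 0.05,"slide": [0,0,-0.01],"rot": [0,0,0]}
    - {"hand": 0.05,"slide": [0,0,0],"rot": [0,0,0]}
    - {"hand": 0.015,"slide": [0,0,0],"rot": [0,0,0]}
    - {"hand": 0.015,"slide": [0,0,0],"rot": [0,0,0]}
    - {"hand": 0.015,"slide": [0,0,0],"rot": [0,0,0]}
    - {"hand": 0.015,"slide": [0,0,0],"rot": [0,0,0]}
    - {"hand": 0.015,"slide": [0,0,0],"rot": [0,0,0]}
    - {"hand": 0.015,"slide": [0,0,0],"rot": [0,0,0]}

```text
time: 9.18
tcp_pos: [0.3629, 0.3396, 0.0534]
tool_rot: [-2.693, -1.617, -0.005]
force: [-0.0, -0.6, 5.8]
grip_width: 0.289
```

```bash
python3 st.py
```

```text
9.1833 tcp [0.3629 0.3396 0.0534] jaw 61.98 [ 0.0024  0.0016 -1.    ] [ 0.64  0.09  1.76 -0.    1.29 -0.44] 0.289 [-0.  -0.6  5.8]
```

Call:
carry_out:
  deltas:
    - {"hand": 0.015,"slide": [0,0,0.025],"rot": [0,0,0]}
    - {"hand": 0.015,"slide": [0,0,0.04],"rot": [0,0,0]}
    - {"hand": 0.015,"slide": [0,0,0.04],"rot": [0,0,0]}
    - {"hand": 0.015,"slide": [0,0,0.04],"rot": [0,0,0]}
    - {"hand": 0.015,"slide": [0,0,0.04],"rot": [0,0,0]}
    - {"hand": 0.015,"slide": [0,0,0],"rot": [0,0,0]}

```text
time: 9.68
tcp_pos: [0.3648, 0.3411, 0.2467]
tool_rot: [-2.691, -1.617, -0.026]
force: [1.2, 0.8, 1.2]
grip_width: 0.289
```

```bash
python3 st.py; python3 -c "
from h import *
for n in('scene0','side0'):
    P=pts(dict(np.load(n+'.npz'))).reshape(-1,3);P=P[np.isfinite(P).all(1)]
    q=P[(P[:,2]>.13)&(P[:,2]<.45)&(P[:,0]>.5)&(P[:,0]<.95)&(abs(P[:,1])<.5)]
    d=np.hypot(q[:,0]-.687,q[:,1]-.055);i=d.argsort()[[0,20,200]];print(n,len(q),d[i],q[i],q.min(0),q.max(0))
    b=P[(P[:,2]>.085)&(P[:,2]<.115)&(np.hypot(P[:,0]-.62,P[:,1]-.18)<.08)];print('sticks',len(b),b.min(0) if len(b) else 0,b.max(0) if len(b) else 0)
"
```

```text
9.6833 tcp [0.3648 0.3411 0.2467] jaw 61.99 [ 0.0134  0.0101 -0.9999] [ 0.64 -0.04  1.5   0.    1.67 -0.44] 0.289 [1.2 0.8 1.2]
scene0 39947 [0.15129439 0.15218156 0.15340819] [[ 0.79992605 -0.04568614  0.3006707 ]
 [ 0.79176824 -0.05537593  0.1456805 ]
 [ 0.79562322 -0.05332852  0.2412643 ]] [ 0.50935436 -0.34044685  0.13000038] [0.94997602 0.49998389 0.44999685]
sticks 26 [0.61929416 0.21406954 0.08552141] [0.67463531 0.22967671 0.10687445]
side0 47375 [0.14889276 0.15151301 0.15299793] [[ 0.79814649 -0.04407326  0.32971831]
 [ 0.78814947 -0.05780505  0.41564998]
 [ 0.80414914 -0.04340957  0.33461118]] [ 0.50004328 -0.35568307  0.13000785] [0.94964037 0.49999885 0.44999937]
sticks 41 [0.6188255  0.21766404 0.08653371] [0.67553962 0.23418907 0.10830287]
```

Call:
carry_out:
  deltas:
    - {"hand": 0.015,"slide": [0.0285,-0.0255,0],"rot": [0,0,0]}
    - {"hand": 0.015,"slide": [0.0285,-0.0255,0],"rot": [0,0,0]}
    - {"hand": 0.015,"slide": [0.0285,-0.0255,0],"rot": [0,0,0]}
    - {"hand": 0.015,"slide": [0.0285,-0.0255,0],"rot": [0,0,0]}
    - {"hand": 0.015,"slide": [0.0285,-0.0255,0],"rot": [0,0,0]}
    - {"hand": 0.015,"slide": [0.0285,-0.0255,0],"rot": [0,0,0]}
    - {"hand": 0.015,"slide": [0.0285,-0.0255,0],"rot": [0,0,0]}
    - {"hand": 0.015,"slide": [0.0285,-0.0255,0],"rot": [0,0,0]}
    - {"hand": 0.015,"slide": [0.0285,-0.0255,0],"rot": [0,0,0]}
    - {"hand": 0.015,"slide": [0.0285,-0.0255,0],"rot": [0,0,0]}
    - {"hand": 0.015,"slide": [0.0285,-0.0255,0],"rot": [0,0,0]}
    - {"hand": 0.015,"slide": [0,0,0],"rot": [0,0,0]}
    - {"hand": 0.015,"slide": [0,0,0],"rot": [0,0,0]}
    - {"hand": 0.015,"slide": [0,0,0],"rot": [0,0,0]}

```text
time: 10.85
tcp_pos: [0.6751, 0.0586, 0.2356]
tool_rot: [-2.692, -1.616, 0.003]
force: [-0.5, 0.6, -1.2]
grip_width: 0.294
```

```bash
python3 st.py; python3 snap.py w5; python3 pk.py w5 pics/t5.png
```

```text
10.85 tcp [0.6751 0.0586 0.2356] jaw 61.96 [-2.6e-03  7.0e-04 -1.0e+00] [ 0.    0.38  1.04  0.    1.73 -1.08] 0.294 [-0.5  0.6 -1.2]
10.9 [0.6748 0.0592 0.2365] [[0.469, 0.883, -0.001], [0.883, -0.469, 0.001], [-0.0, -0.002, -1.0]] [ 0.    0.38  1.04  0.    1.73 -1.08]
[[0.47, -0.837, -0.28, 0.603], [0.883, 0.446, 0.15, 0.096], [-0.001, -0.318, 0.948, 0.365], [0.0, 0.0, 0.0, 1.0]]
yellow [ 228  235   54   62 2602] [254. 267.] top z 0.2428 mid [0.6749 0.0577] mean [0.6739 0.0585] ext [0.026 0.026]
red [ 108   80   40  116 2944] [126. 139.] top z 0.0453 mid [ 0.5848 -0.0486] mean [ 0.5853 -0.048 ] ext [0.1   0.067]
190 blob xy 0.5252 -0.0611 size 40.0 79.5 ang -0.0
190 blob xy 0.6207 0.0886 size 41.0 42.4 ang -45.0
190 blob xy 0.6376 0.0407 size 151.2 146.6 ang -27.9
190 hole xy 0.621 0.0892 size 52.6 51.3 ang -27.9
215 blob xy 0.5111 -0.067 size 40.3 56.2 ang -45.0
215 blob xy 0.6882 -0.0039 size 74.8 39.8 ang -87.1
215 blob xy 0.6205 0.0886 size 40.0 41.4 ang -45.0
215 blob xy 0.6466 0.0577 size 150.6 107.3 ang -27.9
```

View pics/t5.png

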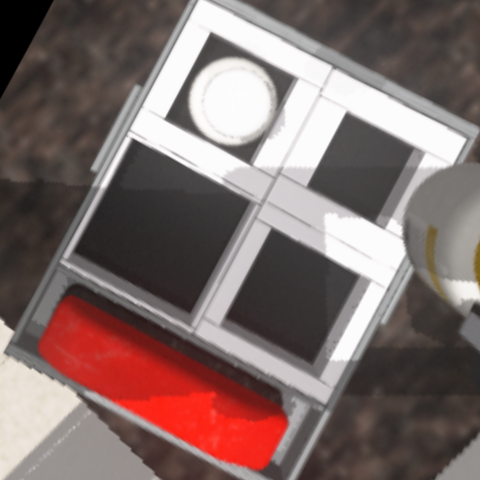

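The ortho view shows the small pocket empty at (362,165) and the stapler down in the lane, top at z 0.045. The bottle's cap is held about 1 mm off the TCP. Correct and lower.

Call:
carry_out:
  deltas:
    - {"hand": 0.015,"slide": [0.012,-0.004,-0.02],"rot": [0,0,0]}
    - {"hand": 0.015,"slide": [0,0,-0.035],"rot": [0,0,0]}
    - {"hand": 0.015,"slide": [0,0,-0.035],"rot": [0,0,0]}
    - {"hand": 0.015,"slide": [0,0,-0.035],"rot": [0,0,0]}
    - {"hand": 0.015,"slide": [0,0,-0.02],"rot": [0,0,0]}
    - {"hand": 0.015,"slide": [0,0,0],"rot": [0,0,0]}
    - {"hand": 0.015,"slide": [0,0,0],"rot": [0,0,0]}
    - {"hand": 0.015,"slide": [0,0,0],"rot": [0,0,0]}

```text
time: 11.57
tcp_pos: [0.6884, 0.0554, 0.0951]
tool_rot: [2.69, 1.618, 0.006]
force: [0.5, 0.1, 0.8]
grip_width: 0.294
```

```bash
python3 st.py; python3 snap.py w6|grep yellow
```

```text
11.5667 tcp [0.6884 0.0554 0.0951] jaw 62.05 [ 4.5e-03  2.0e-04 -1.0e+00] [-0.    0.46  1.21  0.    1.47 -1.08] 0.294 [0.5 0.1 0.8]
yellow [ 228  249   53   48 2032] [254. 272.] top z 0.1024 mid [0.6882 0.0544] mean [0.6876 0.0549] ext [0.026 0.025]
```

View pics/w6.png

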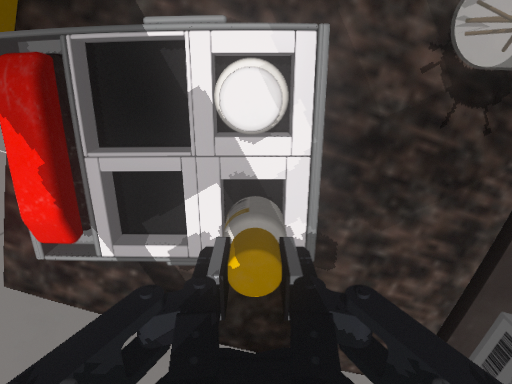

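The bottle is centred over the small pocket (opening 222–285 px, bottle axis 255 px). Lower to contact.

Call:
carry_out:
  deltas:
    - {"hand": 0.015,"slide": [-0.001,-0.0005,-0.015],"rot": [0,0,0]}
    - {"hand": 0.015,"slide": [0,0,-0.012],"rot": [0,0,0]}
    - {"hand": 0.015,"slide": [0,0,-0.006],"rot": [0,0,0]}
    - {"hand": 0.015,"slide": [0,0,-0.003],"rot": [0,0,0]}
    - {"hand": 0.015,"slide": [0,0,0],"rot": [0,0,0]}
    - {"hand": 0.015,"slide": [0,0,0],"rot": [0,0,0]}

```text
time: 12.12
tcp_pos: [0.6872, 0.0539, 0.0585]
tool_rot: [2.692, 1.617, 0.003]
force: [-2.9, 0.1, 5.1]
grip_width: 0.293
```

Call:
carry_out:
  deltas:
    - {"hand": 0.042,"slide": [0,0,0],"rot": [0,0,0]}
    - {"hand": 0.042,"slide": [0,0,0],"rot": [0,0,0]}
    - {"hand": 0.042,"slide": [0,0,0],"rot": [0,0,0]}
    - {"hand": 0.042,"slide": [0,0,0.015],"rot": [0,0,0]}
    - {"hand": 0.042,"slide": [0,0,0.04],"rot": [0,0,0]}
    - {"hand": 0.042,"slide": [0,0,0.04],"rot": [0,0,0]}
    - {"hand": 0.042,"slide": [0,0,0.04],"rot": [0,0,0]}
    - {"hand": 0.042,"slide": [0,0,0.04],"rot": [0,0,0]}
    - {"hand": 0.055,"slide": [-0.024,0.031,0],"rot": [0,0,0]}
    - {"hand": 0.055,"slide": [-0.024,0.031,0],"rot": [0,0,0]}
    - {"hand": 0.055,"slide": [-0.024,0.031,0],"rot": [0,0,0]}
    - {"hand": 0.055,"slide": [-0.024,0.031,0],"rot": [0,0,0]}
    - {"hand": 0.055,"slide": [-0.024,0.031,0],"rot": [0,0,0]}
    - {"hand": 0.055,"slide": [-0.024,0.031,0],"rot": [0,0,0]}
    - {"hand": 0.055,"slide": [-0.024,0.031,0],"rot": [0,0,0]}
    - {"hand": 0.055,"slide": [-0.024,0.031,0],"rot": [0,0,0]}
    - {"hand": 0.055,"slide": [-0.024,0.031,0],"rot": [0,0,0]}
    - {"hand": 0.055,"slide": [-0.024,0.031,0],"rot": [0,0,0]}
    - {"hand": 0.055,"slide": [0,0,0],"rot": [0,0,0]}
    - {"hand": 0.055,"slide": [0,0,0],"rot": [0,0,0]}

```text
time: 13.78
tcp_pos: [0.4451, 0.3655, 0.2309]
tool_rot: [2.69, 1.623, -0.0]
force: [0.7, -0.0, -0.5]
grip_width: 0.649
```

```bash
python3 st.py; python3 snap.py w7|grep blue; python3 - <<'E'
from m import *
for n in ('scene','side'):
    c=camera(n);print(n);blobs(c,pts(c))
E
```

```text
13.7833 tcp [0.4451 0.3655 0.2309] jaw 62.22 [ 0.e+00 -2.e-04 -1.e+00] [ 0.59  0.15  1.33 -0.    1.66 -0.5 ] 0.649 [ 0.7 -0.  -0.5]
blue [ 241  155   33   38 1004] [257. 174.] top z 0.0792 mid [0.4455 0.3675] mean [0.4451 0.3677] ext [0.032 0.032]
scene
green [223 156  17  16 221] [232. 163.] top z 0.1179 mid [0.5229 0.2477] mean [0.5221 0.2465] ext [0.039 0.039]
blue [167 174  14  14 151] [174. 180.] top z 0.0779 mid [0.4433 0.3671] mean [0.4424 0.3662] ext [0.032 0.032]
yellow [195 153  24  17 321] [207. 161.] top z 0.0664 mid [0.5637 0.3498] mean [0.5622 0.3494] ext [0.061 0.063]
yellow [324 162  11  12  98] [328. 167.] top z 0.0641 mid [0.6851 0.0536] mean [0.6842 0.0535] ext [0.026 0.024]
red [334 197  43  27 485] [355. 210.] top z 0.0438 mid [ 0.5816 -0.0509] mean [ 0.58   -0.0514] ext [0.095 0.06 ]
orange [192 196  17  27 357] [200. 209.] top z 0.0591 mid [0.4209 0.2782] mean [0.4199 0.2775] ext [0.026 0.025]
side
green [ 53 123  27  28 552] [ 66. 137.] top z 0.4414 mid [0.7233 0.4487] mean [0.7222 0.4511] ext [0.021 0.023]
green [240 207  18  20 299] [248. 216.] top z 0.1185 
[... 159 characters left out ...]
03  0.032]
yellow [ 331  152   47   74 1780] [357. 182.] top z -0.357 mid [ 0.0677 -0.4023] mean [ 0.0483 -0.5156] ext [0.21  0.584]
yellow [188 172  10  11  87] [193. 177.] top z 0.0655 mid [0.6867 0.0564] mean [0.6873 0.0572] ext [0.024 0.026]
yellow [211 253  31  29 672] [226. 267.] top z 0.0672 mid [0.5659 0.3516] mean [0.5658 0.3537] ext [0.062 0.064]
red [366 129  58  26 934] [393. 144.] top z -0.3566 mid [-0.1078 -0.4942] mean [-0.1828 -0.775 ] ext [0.414 0.865]
red [215 153  38  20 256] [234. 161.] top z 0.0449 mid [ 0.5845 -0.0444] mean [ 0.5879 -0.0461] ext [0.092 0.064]
orange [286 238  16  26 297] [294. 251.] top z 0.0603 mid [0.4227 0.2795] mean [0.4227 0.2801] ext [0.022 0.025]
```

The small bottle is seated, top at 0.065. Now the medium bottle at (0.445,0.3675), TCP z 0.071.

Call:
carry_out:
  deltas:
    - {"hand": 0.055,"slide": [0,0.002,-0.03],"rot": [0,0,0]}
    - {"hand": 0.055,"slide": [0,0,-0.04],"rot": [0,0,0]}
    - {"hand": 0.055,"slide": [0,0,-0.04],"rot": [0,0,0]}
    - {"hand": 0.055,"slide": [0,0,-0.025],"rot": [0,0,0]}
    - {"hand": 0.055,"slide": [0,0,0],"rot": [0,0,0]}
    - {"hand": 0.055,"slide": [0,0,0],"rot": [0,0,0]}

```text
time: 14.43
tcp_pos: [0.4466, 0.3642, 0.0945]
tool_rot: [2.695, 1.614, -0.006]
force: [-0.0, -0.6, 1.3]
grip_width: 0.642
```

```bash
python3 st.py
```

```text
14.4333 tcp [0.4466 0.3642 0.0945] jaw 61.84 [-0.0033 -0.0024 -1.    ] [ 0.59  0.22  1.52 -0.    1.4  -0.49] 0.642 [-0.  -0.6  1.3]
```

Call:
carry_out:
  deltas:
    - {"hand": 0.055,"slide": [-0.001,0.002,-0.0135],"rot": [0,0,0]}
    - {"hand": 0.055,"slide": [0,0,-0.01],"rot": [0,0,0]}
    - {"hand": 0.055,"slide": [0,0,0],"rot": [0,0,0]}
    - {"hand": 0.02,"slide": [0,0,0],"rot": [0,0,0]}
    - {"hand": 0.02,"slide": [0,0,0],"rot": [0,0,0]}
    - {"hand": 0.02,"slide": [0,0,0],"rot": [0,0,0]}
    - {"hand": 0.02,"slide": [0,0,0],"rot": [0,0,0]}
    - {"hand": 0.02,"slide": [0,0,0],"rot": [0,0,0]}

```text
time: 15.1
tcp_pos: [0.4465, 0.3684, 0.0744]
tool_rot: [2.693, 1.617, 0.005]
force: [-0.8, -0.8, 5.7]
grip_width: 0.37
```

```bash
python3 st.py
```

```text
15.1 tcp [0.4465 0.3684 0.0744] jaw 61.98 [ 0.0029  0.0015 -1.    ] [ 0.59  0.24  1.54 -0.    1.36 -0.49] 0.37 [-0.8 -0.8  5.7]
```

Call:
carry_out:
  deltas:
    - {"hand": 0.02,"slide": [0,0,0.02],"rot": [0,0,0]}
    - {"hand": 0.02,"slide": [0,0,0.04],"rot": [0,0,0]}
    - {"hand": 0.02,"slide": [0,0,0.04],"rot": [0,0,0]}
    - {"hand": 0.02,"slide": [0,0,0.04],"rot": [0,0,0]}
    - {"hand": 0.02,"slide": [0,0,0.04],"rot": [0,0,0]}
    - {"hand": 0.02,"slide": [0,0,0.01],"rot": [0,0,0]}
    - {"hand": 0.02,"slide": [0.017,-0.0318,0],"rot": [0,0,0]}
    - {"hand": 0.02,"slide": [0.017,-0.0318,0],"rot": [0,0,0]}
    - {"hand": 0.02,"slide": [0.017,-0.0318,0],"rot": [0,0,0]}
    - {"hand": 0.02,"slide": [0.017,-0.0318,0],"rot": [0,0,0]}
    - {"hand": 0.02,"slide": [0.017,-0.0318,0],"rot": [0,0,0]}
    - {"hand": 0.02,"slide": [0.017,-0.0318,0],"rot": [0,0,0]}
    - {"hand": 0.02,"slide": [0.017,-0.0318,0],"rot": [0,0,0]}
    - {"hand": 0.02,"slide": [0.017,-0.0318,0],"rot": [0,0,0]}
    - {"hand": 0.02,"slide": [0.017,-0.0318,0],"rot": [0,0,0]}
    - {"hand": 0.02,"slide": [0.017,-0.0318,0],"rot": [0,0,0]}
    - {"hand": 0.02,"slide": [0.017,-0.0318,0],"rot": [0,0,0]}
    - {"hand": 0.02,"slide": [0.017,-0.0318,0],"rot": [0,0,0]}
    - {"hand": 0.02,"slide": [0,0,0],"rot": [0,0,0]}
    - {"hand": 0.02,"slide": [0,0,0],"rot": [0,0,0]}

```text
time: 16.77
tcp_pos: [0.6495, -0.0156, 0.2596]
tool_rot: [-2.693, -1.611, 0.005]
force: [0.2, 0.1, -2.2]
grip_width: 0.371
```

```bash
python3 st.py;  python3 snap.py w8|egrep 'blue|red|yellow'; python3 pk.py w8 pics/t8.png
```

```text
16.7667 tcp [ 0.6495 -0.0156  0.2596] jaw 61.78 [-4.4e-03  9.0e-04 -1.0e+00] [-0.11  0.31  1.08  0.    1.76 -1.19] 0.371 [ 0.2  0.1 -2.2]
blue [ 221  220   68   78 3800] [254. 262.] top z 0.2639 mid [ 0.6488 -0.0159] mean [ 0.6476 -0.0153] ext [0.033 0.033]
yellow [   0    0   64   58 2793] [26. 25.] top z -0.4364 mid [ 0.1245 -0.4633] mean [ 0.1168 -0.4546] ext [0.081 0.085]
yellow [317 156  23  23 427] [328. 167.] top z 0.0659 mid [0.6872 0.0528] mean [0.6871 0.0529] ext [0.025 0.025]
red [ 187   68   30  112 2650] [202. 125.] top z 0.0454 mid [ 0.5847 -0.0492] mean [ 0.5854 -0.0487] ext [0.098 0.067]
190 blob xy 0.7029 -0.0738 size 31.7 54.2 ang -1.1
190 blob xy 0.5327 -0.0654 size 55.0 71.0 ang -0.0
190 blob xy 0.6363 0.0383 size 151.5 151.9 ang -28.2
190 hole xy 0.6879 0.0537 size 45.5 45.2 ang -28.0
190 hole xy 0.6214 0.089 size 53.0 51.4 ang -27.9
215 blob xy 0.7038 -0.0741 size 28.7 53.6 ang -1.1
215 blob xy 0.5314 -0.0679 size 52.5 66.0 ang -0.0
215 blob xy 0.6366 0.0382 size 151.0 150.5 ang -28.0
215 hole xy 0.6886 0.0535 size 48.3 46.2 ang -27.1
215 hole xy 0.6216 0.0889 size 54.8 51.9 ang -28.0
```

Call:
carry_out:
  deltas:
    - {"hand": 0.02,"slide": [0.003,0.0025,-0.02],"rot": [0,0,0]}
    - {"hand": 0.02,"slide": [0,0,-0.04],"rot": [0,0,0]}
    - {"hand": 0.02,"slide": [0,0,-0.04],"rot": [0,0,0]}
    - {"hand": 0.02,"slide": [0,0,-0.035],"rot": [0,0,0]}
    - {"hand": 0.02,"slide": [0,0,-0.015],"rot": [0,0,0]}
    - {"hand": 0.02,"slide": [0,0,0],"rot": [0,0,0]}
    - {"hand": 0.02,"slide": [0,0,0],"rot": [0,0,0]}
    - {"hand": 0.02,"slide": [0,0,0],"rot": [0,0,0]}

```text
time: 17.48
tcp_pos: [0.6535, -0.0102, 0.1149]
tool_rot: [2.69, 1.618, 0.005]
force: [-0.1, 0.1, -1.8]
grip_width: 0.368
```

```bash
python3 st.py;  python3 snap.py w9|egrep 'blue|yellow'
```

```text
17.4833 tcp [ 0.6535 -0.0102  0.1149] jaw 62.06 [ 3.8e-03 -1.0e-04 -1.0e+00] [-0.1   0.37  1.29  0.    1.48 -1.19] 0.368 [-0.1  0.1 -1.8]
blue [ 221  225   67   73 3606] [253. 264.] top z 0.1193 mid [ 0.6525 -0.0105] mean [ 0.6515 -0.0101] ext [0.033 0.033]
yellow [ 348  203   40   37 1115] [368. 221.] top z 0.0659 mid [0.6874 0.053 ] mean [0.6865 0.053 ] ext [0.026 0.025]
```

View pics/w9.png

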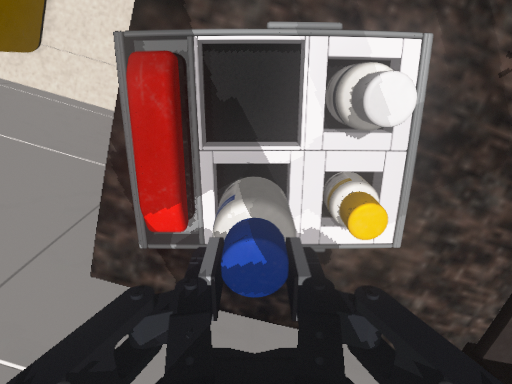

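The medium bottle is centred over its pocket (opening 213–290 px, bottle 215–293 px). The small bottle sits upright and the stapler lies straight in the lane.

Call:
carry_out:
  deltas:
    - {"hand": 0.02,"slide": [-0.0005,-0.0025,-0.008],"rot": [0,0,0]}
    - {"hand": 0.02,"slide": [0,0,-0.012],"rot": [0,0,0]}
    - {"hand": 0.02,"slide": [0,0,-0.008],"rot": [0,0,0]}
    - {"hand": 0.02,"slide": [0,0,-0.004],"rot": [0,0,0]}
    - {"hand": 0.02,"slide": [0,0,-0.002],"rot": [0,0,0]}
    - {"hand": 0.02,"slide": [0,0,0],"rot": [0,0,0]}
    - {"hand": 0.02,"slide": [0,0,0],"rot": [0,0,0]}

```text
time: 18.12
tcp_pos: [0.6518, -0.014, 0.0796]
tool_rot: [2.693, 1.617, -0.001]
force: [-3.2, -0.1, 5.1]
grip_width: 0.37
```

Call:
carry_out:
  deltas:
    - {"hand": 0.048,"slide": [0,0,0],"rot": [0,0,0]}
    - {"hand": 0.048,"slide": [0,0,0],"rot": [0,0,0]}
    - {"hand": 0.048,"slide": [0,0,0],"rot": [0,0,0]}
    - {"hand": 0.048,"slide": [0,0,0.015],"rot": [0,0,0]}
    - {"hand": 0.048,"slide": [0,0,0.04],"rot": [0,0,0]}
    - {"hand": 0.048,"slide": [0,0,0.04],"rot": [0,0,0]}
    - {"hand": 0.048,"slide": [0,0,0.04],"rot": [0,0,0]}
    - {"hand": 0.065,"slide": [0,0,0.04],"rot": [0,0,0]}
    - {"hand": 0.065,"slide": [-0.0155,0.0325,0],"rot": [0,0,0]}
    - {"hand": 0.065,"slide": [-0.0155,0.0325,0],"rot": [0,0,0]}
    - {"hand": 0.065,"slide": [-0.0155,0.0325,0],"rot": [0,0,0]}
    - {"hand": 0.065,"slide": [-0.0155,0.0325,0],"rot": [0,0,0]}
    - {"hand": 0.065,"slide": [-0.0155,0.0325,0],"rot": [0,0,0]}
    - {"hand": 0.065,"slide": [-0.0155,0.0325,0],"rot": [0,0,0]}
    - {"hand": 0.065,"slide": [-0.0155,0.0325,0],"rot": [0,0,0]}
    - {"hand": 0.065,"slide": [-0.0155,0.0325,0],"rot": [0,0,0]}
    - {"hand": 0.065,"slide": [0,0,0],"rot": [0,0,0]}
    - {"hand": 0.065,"slide": [0,0,0],"rot": [0,0,0]}

```text
time: 19.62
tcp_pos: [0.5272, 0.2482, 0.2533]
tool_rot: [2.69, 1.623, 0.0]
force: [0.1, -0.8, -0.2]
grip_width: 0.762
```

```bash
python3 st.py;  python3 snap.py w10|egrep 'green|blue|yellow'
```

```text
19.6167 tcp [0.5272 0.2482 0.2533] jaw 62.2 [ 2.e-04 -0.e+00 -1.e+00] [ 0.34  0.16  1.28 -0.    1.71 -0.74] 0.762 [ 0.1 -0.8 -0.2]
green [ 233  154   44   48 1657] [254. 178.] top z 0.1191 mid [0.5257 0.2483] mean [0.5251 0.2486] ext [0.04 0.04]
yellow [   0   42   34   86 1656] [11. 77.] top z -0.5967 mid [ 0.0653 -0.4209] mean [ 0.0395 -0.3896] ext [0.171 0.148]
yellow [221  48  22  23 379] [231.  60.] top z 0.0612 mid [0.4228 0.2766] mean [0.4227 0.2772] ext [0.021 0.019]
yellow [ 328  124   62   60 2904] [358. 153.] top z 0.0675 mid [0.566  0.3506] mean [0.565  0.3504] ext [0.063 0.063]
yellow [177 320  16  26 283] [185. 331.] top z 0.066 mid [0.6003 0.1455] mean [0.6797 0.0672] ext [0.197 0.186]
```

Call:
carry_out:
  deltas:
    - {"hand": 0.065,"slide": [-0.0015,0,-0.03],"rot": [0,0,0]}
    - {"hand": 0.065,"slide": [0,0,-0.04],"rot": [0,0,0]}
    - {"hand": 0.065,"slide": [0,0,-0.035],"rot": [0,0,0]}
    - {"hand": 0.065,"slide": [0,0,-0.015],"rot": [0,0,0]}
    - {"hand": 0.065,"slide": [0,0,0],"rot": [0,0,0]}
    - {"hand": 0.065,"slide": [0,0,0],"rot": [0,0,0]}
    - {"hand": 0.065,"slide": [0,0,0],"rot": [0,0,0]}

```text
time: 20.25
tcp_pos: [0.5282, 0.2458, 0.1355]
tool_rot: [2.694, 1.615, 0.005]
force: [0.3, 0.9, -0.3]
grip_width: 0.76
```

```bash
python3 st.py
```

```text
20.25 tcp [0.5282 0.2458 0.1355] jaw 61.89 [ 0.0033  0.001  -1.    ] [ 0.34  0.2   1.46 -0.    1.48 -0.74] 0.76 [ 0.3  0.9 -0.3]
```

Call:
carry_out:
  grip_force: 70
  deltas:
    - {"hand": 0.065,"slide": [-0.002,0.002,-0.014],"rot": [0,0,0]}
    - {"hand": 0.065,"slide": [0,0,-0.01],"rot": [0,0,0]}
    - {"hand": 0.065,"slide": [0,0,0],"rot": [0,0,0]}
    - {"hand": 0.03,"slide": [0,0,0],"rot": [0,0,0]}
    - {"hand": 0.03,"slide": [0,0,0],"rot": [0,0,0]}
    - {"hand": 0.03,"slide": [0,0,0],"rot": [0,0,0]}
    - {"hand": 0.03,"slide": [0,0,0],"rot": [0,0,0]}
    - {"hand": 0.03,"slide": [0,0,0],"rot": [0,0,0]}
    - {"hand": 0.03,"slide": [0,0,0],"rot": [0,0,0]}

```text
time: 21.0
tcp_pos: [0.5256, 0.2487, 0.1111]
tool_rot: [2.693, 1.617, 0.006]
force: [2.0, -0.2, 5.2]
grip_width: 0.456
```

```bash
python3 st.py
```

```text
21.0 tcp [0.5256 0.2487 0.1111] jaw 61.98 [ 0.0034  0.0011 -1.    ] [ 0.34  0.22  1.49 -0.    1.43 -0.74] 0.456 [ 2.  -0.2  5.2]
```

Call:
carry_out:
  deltas:
    - {"hand": 0.03,"slide": [0,0,0.02],"rot": [0,0,0]}
    - {"hand": 0.03,"slide": [0,0,0.03],"rot": [0,0,0]}
    - {"hand": 0.03,"slide": [0,0,0.03],"rot": [0,0,0]}
    - {"hand": 0.03,"slide": [0,0,0.03],"rot": [0,0,0]}
    - {"hand": 0.03,"slide": [0,0,0.03],"rot": [0,0,0]}
    - {"hand": 0.03,"slide": [0,0,0],"rot": [0,0,0]}
    - {"hand": 0.03,"slide": [0.0075,-0.0283,0],"rot": [0,0,0]}
    - {"hand": 0.03,"slide": [0.0075,-0.0283,0],"rot": [0,0,0]}
    - {"hand": 0.03,"slide": [0.0075,-0.0283,0],"rot": [0,0,0]}
    - {"hand": 0.03,"slide": [0.0075,-0.0283,0],"rot": [0,0,0]}
    - {"hand": 0.03,"slide": [0.0075,-0.0283,0],"rot": [0,0,0]}
    - {"hand": 0.03,"slide": [0.0075,-0.0283,0],"rot": [0,0,0]}
    - {"hand": 0.03,"slide": [0.0075,-0.0283,0],"rot": [0,0,0]}
    - {"hand": 0.03,"slide": [0.0075,-0.0283,0],"rot": [0,0,0]}
    - {"hand": 0.03,"slide": [0,0,0],"rot": [0,0,0]}
    - {"hand": 0.03,"slide": [0,0,0],"rot": [0,0,0]}
    - {"hand": 0.03,"slide": [0,0,0],"rot": [0,0,0]}

```text
time: 22.42
tcp_pos: [0.5836, 0.0223, 0.2471]
tool_rot: [-2.69, -1.615, 0.005]
force: [0.7, 0.3, -3.6]
grip_width: 0.453
```

```bash
python3 st.py;  python3 snap.py w11|egrep 'green|blue|yellow|red'; python3 pk.py w11 pics/t11.png
```

```text
22.4167 tcp [0.5836 0.0223 0.2471] jaw 61.96 [-0.0045  0.0012 -1.    ] [-0.06  0.17  1.28  0.    1.7  -1.14] 0.453 [ 0.7  0.3 -3.6]
green [ 212  233   85   77 5086] [254. 272.] top z 0.2548 mid [0.5837 0.0215] mean [0.5824 0.022 ] ext [0.04 0.04]
yellow [   0    0   66   85 4247] [26. 37.] top z -0.4273 mid [ 0.097  -0.4347] mean [ 0.0773 -0.4144] ext [0.13  0.128]
yellow [313 226  22  20 344] [323. 236.] top z 0.0661 mid [0.6868 0.0534] mean [0.6865 0.0536] ext [0.024 0.024]
red [ 186  139   28  102 1928] [199. 183.] top z 0.0454 mid [ 0.5816 -0.049 ] mean [ 0.5771 -0.0465] ext [0.093 0.068]
190 blob xy 0.623 -0.0407 size 87.4 34.4 ang -75.5
190 blob xy 0.6378 0.0398 size 152.3 147.5 ang -27.9
190 hole xy 0.6208 0.0894 size 51.9 51.6 ang -27.9
215 blob xy 0.6268 -0.0495 size 66.5 30.4 ang -75.5
215 blob xy 0.6421 0.0483 size 151.5 127.7 ang -27.9
215 hole xy 0.6218 0.0888 size 54.6 52.0 ang -28.1
```

Call:
carry_out:
  deltas:
    - {"hand": 0.03,"slide": [0.001,0.0005,-0.03],"rot": [0,0,0]}
    - {"hand": 0.03,"slide": [0,0,-0.035],"rot": [0,0,0]}
    - {"hand": 0.03,"slide": [0,0,-0.025],"rot": [0,0,0]}
    - {"hand": 0.03,"slide": [0,0,-0.012],"rot": [0,0,0]}
    - {"hand": 0.03,"slide": [0,0,0],"rot": [0,0,0]}
    - {"hand": 0.03,"slide": [0,0,0],"rot": [0,0,0]}
    - {"hand": 0.03,"slide": [0,0,0],"rot": [0,0,0]}

```text
time: 23.05
tcp_pos: [0.5868, 0.0229, 0.15]
tool_rot: [2.691, 1.617, 0.006]
force: [1.1, -0.3, -3.2]
grip_width: 0.454
```

```bash
python3 st.py;  python3 snap.py w12|egrep 'green|blue'
```

```text
23.05 tcp [0.5868 0.0229 0.15  ] jaw 62.02 [ 4.4e-03 -1.0e-04 -1.0e+00] [-0.06  0.2   1.43  0.    1.5  -1.14] 0.454 [ 1.1 -0.3 -3.2]
green [ 212  230   85   80 5177] [254. 272.] top z 0.1577 mid [0.5871 0.022 ] mean [0.5856 0.0227] ext [0.04 0.04]
blue [231 305  39  13 220] [249. 312.] top z 0.084 mid [ 0.6573 -0.0186] mean [ 0.6595 -0.0212] ext [0.02  0.025]
```

View pics/w12.png

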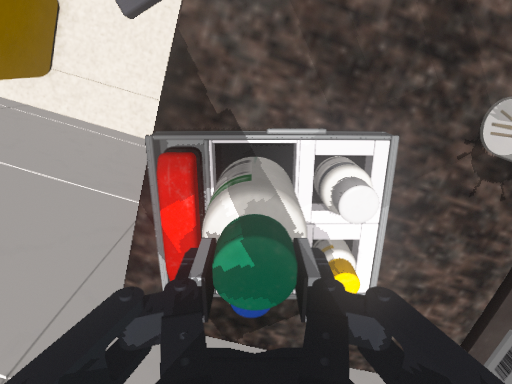

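The large bottle is centred over its pocket (opening about 213–297 px, axis 254 px). Lower it.

Call:
carry_out:
  deltas:
    - {"hand": 0.03,"slide": [-0.001,0,-0.012],"rot": [0,0,0]}
    - {"hand": 0.03,"slide": [0,0,-0.01],"rot": [0,0,0]}
    - {"hand": 0.03,"slide": [0,0,-0.006],"rot": [0,0,0]}
    - {"hand": 0.03,"slide": [0,0,-0.003],"rot": [0,0,0]}
    - {"hand": 0.03,"slide": [0,0,-0.002],"rot": [0,0,0]}
    - {"hand": 0.03,"slide": [0,0,0],"rot": [0,0,0]}
    - {"hand": 0.03,"slide": [0,0,0],"rot": [0,0,0]}

```text
time: 23.68
tcp_pos: [0.5846, 0.0221, 0.1163]
tool_rot: [2.693, 1.617, 0.001]
force: [-2.2, -0.4, 5.6]
grip_width: 0.452
```

Seated (contact at the expected 0.116). Release, retreat, then do the final check.

Call:
carry_out:
  deltas:
    - {"hand": 0.056,"slide": [0,0,0],"rot": [0,0,0]}
    - {"hand": 0.056,"slide": [0,0,0],"rot": [0,0,0]}
    - {"hand": 0.056,"slide": [0,0,0],"rot": [0,0,0]}
    - {"hand": 0.056,"slide": [0,0,0.015],"rot": [0,0,0]}
    - {"hand": 0.056,"slide": [0,0,0.035],"rot": [0,0,0]}
    - {"hand": 0.056,"slide": [0,0,0.04],"rot": [0,0,0]}
    - {"hand": 0.056,"slide": [0,0,0.04],"rot": [0,0,0]}
    - {"hand": 0.056,"slide": [0,0,0.03],"rot": [0,0,0]}
    - {"hand": 0.056,"slide": [-0.03,0,0],"rot": [0,0,0]}
    - {"hand": 0.056,"slide": [-0.03,0,0],"rot": [0,0,0]}
    - {"hand": 0.056,"slide": [-0.03,0,0],"rot": [0,0,0]}
    - {"hand": 0.056,"slide": [0,0,0],"rot": [0,0,0]}
    - {"hand": 0.056,"slide": [0,0,0],"rot": [0,0,0]}
    - {"hand": 0.056,"slide": [0,0,0],"rot": [0,0,0]}

```text
time: 24.85
tcp_pos: [0.495, 0.0225, 0.2748]
tool_rot: [2.693, 1.617, 0.002]
force: [-0.0, -0.2, 0.2]
grip_width: 0.658
```

```bash
python3 st.py;  python3 snap.py w13; python3 pk.py w13 pics/t13.png; python3 - <<'E'
from m import *
for n in ('scene','side'):
    c=camera(n);print(n);blobs(c,pts(c))
E
```

```text
24.85 tcp [0.495  0.0225 0.2748] jaw 61.98 [ 1.5e-03  1.0e-04 -1.0e+00] [-0.07 -0.04  1.44  0.    1.74 -1.15] 0.658 [-0.  -0.2  0.2]
24.9 [0.4953 0.0224 0.2746] [[0.47, 0.883, 0.001], [0.883, -0.47, 0.0], [0.0, 0.001, -1.0]] [-0.07 -0.04  1.44  0.    1.74 -1.15]
[[0.47, -0.836, -0.284, 0.422], [0.883, 0.445, 0.15, 0.06], [0.001, -0.321, 0.947, 0.403], [0.0, 0.0, 0.0, 1.0]]
green [276 234  34  35 917] [294. 251.] top z 0.1243 mid [0.5559 0.0244] mean [0.583  0.0203] ext [0.098 0.044]
blue [274 270  27  29 566] [286. 285.] top z 0.0839 mid [ 0.6506 -0.015 ] mean [ 0.6494 -0.0144] ext [0.032 0.032]
yellow [   0    0   75  118 6180] [29. 54.] top z -0.3593 mid [ 0.0698 -0.4369] mean [ 0.0594 -0.4197] ext [0.209 0.2  ]
red [ 227  194   23   86 1773] [239. 237.] top z 0.0456 mid [ 0.5842 -0.0488] mean [ 0.5831 -0.048 ] ext [0.096 0.066]
orange [408   0  36  14 326] [424.   6.] top z 0.0472 mid [0.433  0.2713] mean [0.4334 0.2701] ext [0.006 0.01 ]
190 blob xy 0.6233 0.089 size 105.3 208.6 ang -74.2
190 hole xy 0.6204 0.0895 size 50.2 51.0 ang -28.0
215 blob xy 0.6393 0.045 size 148.9 136.9
[... 969 characters left out ...]
.031]
yellow [ 331  152   47   71 1606] [357. 179.] top z -0.357 mid [ 0.0653 -0.3997] mean [ 0.0506 -0.5168] ext [0.201 0.587]
yellow [188 172  10  11  86] [193. 177.] top z 0.0655 mid [0.6867 0.0558] mean [0.6869 0.0564] ext [0.024 0.023]
yellow [211 253  32  29 706] [227. 267.] top z 0.0675 mid [0.5659 0.3516] mean [0.5654 0.3533] ext [0.062 0.064]
red [ 366  129   62   26 1083] [396. 144.] top z -0.3566 mid [-0.1985 -0.8052] mean [-0.2013 -0.7823] ext [0.324 0.243]
red [243 161  10  12  61] [248. 167.] top z 0.0434 mid [ 0.5456 -0.0261] mean [ 0.547  -0.0259] ext [0.021 0.024]
orange [286 238  16  26 292] [294. 250.] top z 0.0603 mid [0.4235 0.2796] mean [0.4226 0.28  ] ext [0.025 0.025]
```

All tops are at the expected seated heights: 0.123, 0.083, 0.065 and 0.045. Handing in.

```bash
python3 -c "
from cell import workorder
print(workorder.job_done())"
```

```text
the job is handed in; nothing more can be done
None
```

The tote is packed and the job is handed in at about 25 s of robot time. The stapler went into the lane first, then the small, medium and large bottles into their pockets. I gripped each bottle by its cap and let go once it touched the floor (about 5 N).

My last camera measurements, with the arm clear of everything:

| Item | Measured top height | Expected | Sideways offset from pocket or lane centre |
|---|---|---|---|
| Large bottle | 0.1235 m | 0.123 m | about 3 mm |
| Medium bottle | 0.083 m | 0.083 m | 2–3 mm |
| Small bottle | 0.0655 m | 0.065 m | 1–2 mm |
| Stapler | 0.045 m | 0.045 m | about 0 mm across, 5 mm along |

- **Bystanders:** The specimen cup reads the same position as at the start. The packed bottle looked in place and upright in the wrist views. I did not re-measure the beaker; the arm never came near it.
- **Disagreements:** The cameras differ by up to about 5 mm on some items, more than the stated 2 mm calibration. The scene camera reads the medium bottle about 5 mm from its pocket centre. In the last side view the stapler was mostly hidden, so I ignored that reading. In the last wrist measurement the small bottle's cap was not found, because it was hidden; the side camera confirmed it.
- **Failed check:** My last picture was refused because the 12-picture limit was reached, so the final check rests on measurements only.

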